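# Flash-disinfect all four sides of a patient handset at the UV lamp and dock it

### The arm

A 6-joint arm with a two-finger parallel gripper is mounted at the origin on the work surface. World frame = base frame: x ahead of the robot, y to its left, z up, the work surface at z = 0. Lengths are in m, angles in degrees, forces in N, time in s.
With the tool pointing down it reaches from about 0.4 to 0.825 m from the base axis. Payload 7 kg.
Tool frame: the origin (TCP) lies midway between the tips of the shut fingers; the grasp point (between the pads) lies 19 mm behind it; z points along the fingers, y is the direction in which the jaws open and shut (so a half turn about z gives the same grasp; the last joint's range is limited). The gripper opens to 88 mm and grips with 3 to 60 N. Pads are 19 mm wide; open, the fingers measure 130 mm over their backs; the gripper's body (78 mm by 193 mm) begins 47 mm behind the grasp point.
Start: joints at [-58.092, 20.546, 0.682, 0, -70.136, -16.507], TCP at [0.179, -0.651, 0.227] pointing down, gripper open.
Joint ranges: [-176.03, 176.03], [-82.01, 121.73], [-58.28, 71.71], [-173.87, 95.51], [-174.79, -0.11], [-173.66, 173.66]. Speed limits (degrees/s): [136.94, 136.94, 172.46, 180, 180, 180].

### API

Orientations are given as a 3x3 rotation matrix whose columns are the frame's x, y, z axes.
In Python, from rig import robot gives the robot as it stands. Calls block until the motion is done:
- robot.goto(position, orientation): joint-space move of the TCP to a pose.
- robot.servo_line(position, ori=None, speed=0.15): straight line of the TCP; ori=None keeps the orientation; speed is the mean speed in m/s.
- robot.movej(angles): joint-space move.
- robot.move_gripper(opening): opening from 0.0 (shut) to 1.0 (fully open); the grip force is fixed at half the most; returns when the fingers have stopped.
- robot.dwell(seconds).
- robot.ik(position, orientation): joint angles nearest the present ones, or None.
- robot.grab_frame(name): name is "scene" or "top"; returns (picture, depth): 480x640x3 uint8, red, green, blue; 480x640 float32, m along the optical axis (not along the pixel's ray), 0 where there is no reading.
- robot.camera_info(name): a dict with "vfov" (degrees; the focal length in pixels is half the picture's height over the tangent of half this angle, whatever the lens; pixels are square), "cx", "cy" (the principal point, pixels), "view" (4x4, takes a point from world to camera coordinates). Camera axes: x right, y down, z forward; pixel columns grow to the right and rows downward; lengths in m; the calibration is good to about 2 mm. A picture is of the moment at which its call begins. camera_info takes no time and is no camera call.
A pose or a line that the arm cannot do raises robot.Unreachable and nothing moves.
- robot.job_done(): hands the job in, once; it reports no verdict.
Readings, each from a call of its own:
- robot.read_t(): time.
- robot.read_qpos(): joint angles.
- robot.read_qvel(): joint speeds.
- robot.read_effort(): joint torques, N m.
- robot.read_position(): TCP position.
- robot.read_tcp_rot(): TCP orientation.
- robot.read_force(): force on the tool from outside, world axes, zero at the start.
- robot.read_ft_torque(): the same for the moment, N m.
- robot.read_grip_width(): opening from 0.0 (shut) to 1.0 (fully open).
Only numpy, scipy, OpenCV 4.12 (cv2) and the standard library are available. Lean on these libraries where they do the work, as an engineer would, in place of code of your own. Each camera call takes 0.05 s, during which the arm holds its last target. There are 200 camera calls.

### The job

A patient has just given back the response handset: disinfect it at the UV lamp, first front, then back, then blue-striped side, then slotted side. Keeping the handset upright, lay each of the four sides bare and square over the lamp's spring hood and push, gently, until the hood is fully in, holding it there for a good half second for the flash; fingers cover the sides they hold, so set it down and take it by the other pair of sides for the second two. Then stand it in the charging dock with the copper patch on its back towards the one on the dock's charging wall, let go, and leave the phone, the glasses and the drop bottle alone.

Things in the scene. Friction and masses are not known exactly. Their poses are not given: they have to be found in the camera images.
- handset: Wireless response handset, an upright white block with a dark top, loose, standing on the desk: 50 mm (x) by 60 mm (y), 110 mm tall, 0.15 to 0.31 kg. Origin at the centre of its underside, z up. Front (faces its -x): round green button. Back (+x): round copper charging patch, 26 mm across, low down. +y side: broad blue strip. -y side: three short dark slots.
- front_side (a point): Centre of the handset's front side (green button): 25 mm along -x from the handset's axis, 55 mm above its underside. Axes as the handset.
- back_side (a point): Centre of the handset's back side (copper patch): 25 mm along +x, 55 mm above its underside. Axes as the handset.
- blue_side (a point): Centre of the handset's blue-striped side: 30 mm along +y, 55 mm above its underside. Axes as the handset.
- slotted_side (a point): Centre of the handset's slotted side: 30 mm along -y, 55 mm above its underside. Axes as the handset.
- lamp: Pulsed-UV lamp, fixed to the desk: light-grey housing, front plate at its x = -66 mm, rear at +80 mm, 100 mm wide (foot 110 mm), 130 mm high. Origin at the desk surface. From the front plate, which looks along its -x, stands the black rubber light hood: a frame 36 mm wide, 92 mm high, 5 mm thick, 16 mm out of the plate, violet lamp window inside.
- hood_mouth (a point): Middle of the hood's mouth, in the plane of its flat rim, 70 mm above the desk; x points into the lamp (the way to push, level), z up. Moves with the hood. A side covers the mouth when its centre comes here within 8 mm sideways and 9 mm in height. Pushed in, the rim still stands 6 mm out of the plate: no room for a finger between.
- hood (a joint): How far the hood is pushed straight in along the lamp's +x, m: 0 out, 0.010 at its hard stop; the lamp flashes while it is in by more than 0.008. Spring: 3 N at the start, 9 N at the stop; it comes out again by itself. More than 30 N is rough.
- dock: Grey charging dock fixed to the desk, 92 mm (x) by 100 mm (y): pocket 60 mm (x) by 70 mm (y) for the handset's foot, floor 6 mm above the desk, rims 18 mm high at the front (-x) and sides; at its +x side the charging wall, 50 mm high, with a round copper patch. Origin under the pocket's middle, at the desk. The docked handset's axes lie along the dock's.
- dock_seat (a point): Middle of the dock's pocket floor, 6 mm above the desk; the handset's origin comes here. Axes as the dock.
- phone: Bystander: black smartphone lying on the desk, 145 x 70 x 8 mm (its x, y, z). Leave alone.
- drops: Bystander: small upright drop bottle, 28 mm across, 68 mm high, origin at its foot. Leave alone.
- glasses: Bystander: safety glasses with blue temples, standing on the desk, 137 mm wide (y), lenses at the origin, temples reaching 88 mm along +x, 41 mm high. Leave alone.
Mind the look-alikes: they are no part of the job. Leave any pink look-alike of the dock alone.

How it is judged (in metres and radians):
On the way, in this order (a step that is already met when the one before it is completed fails the run):
1. The front side (green button) lies squarely over the hood's mouth and holds the hood fully in for the flash (value of joint hood above 0.008 m and x of front_side in the frame of hood_mouth between -0.004 and 0.004 m and y of front_side in the frame of hood_mouth between -0.008 and 0.008 m and z of front_side in the frame of hood_mouth between -0.009 and 0.009 m and angle between the x axis of handset and the x axis of hood_mouth, either way round below 0.12 rad and angle between handset's own z axis and vertical below 0.15 rad and contact force between handset and lamp above 1 N), for 0.4 s.
2. The back side (copper patch) lies squarely over the hood's mouth and holds the hood fully in for the flash (value of joint hood above 0.008 m and x of back_side in the frame of hood_mouth between -0.004 and 0.004 m and y of back_side in the frame of hood_mouth between -0.008 and 0.008 m and z of back_side in the frame of hood_mouth between -0.009 and 0.009 m and angle between the x axis of handset and the x axis of hood_mouth, either way round below 0.12 rad and angle between handset's own z axis and vertical below 0.15 rad and contact force between handset and lamp above 1 N), for 0.4 s.
3. The side with the blue strip lies squarely over the hood's mouth and holds the hood fully in for the flash (value of joint hood above 0.008 m and x of blue_side in the frame of hood_mouth between -0.004 and 0.004 m and y of blue_side in the frame of hood_mouth between -0.008 and 0.008 m and z of blue_side in the frame of hood_mouth between -0.009 and 0.009 m and angle between the y axis of handset and the x axis of hood_mouth, either way round below 0.12 rad and angle between handset's own z axis and vertical below 0.15 rad and contact force between handset and lamp above 1 N), for 0.4 s.
4. The side with the dark slots lies squarely over the hood's mouth and holds the hood fully in for the flash (value of joint hood above 0.008 m and x of slotted_side in the frame of hood_mouth between -0.004 and 0.004 m and y of slotted_side in the frame of hood_mouth between -0.008 and 0.008 m and z of slotted_side in the frame of hood_mouth between -0.009 and 0.009 m and angle between the y axis of handset and the x axis of hood_mouth, either way round below 0.12 rad and angle between handset's own z axis and vertical below 0.15 rad and contact force between handset and lamp above 1 N), for 0.4 s.
At the end, for the whole second after the job is handed in: The handset stands at rest and released in the dock's pocket: its foot on the pocket floor (within 4 mm) and within 9 mm of the middle, upright within 0.06 rad, its copper patch towards the charging wall; phone, drop bottle and glasses within 20 mm of where they were (horizontal distance between handset and dock_seat below 0.009 m and z of handset in the frame of dock_seat between -0.004 and 0.004 m and angle between handset's own z axis and vertical below 0.06 rad and x of back_side in the frame of dock_seat above 0.015 m and linear speed of handset below 0.02 m/s and contact force between the fingers and handset below 0.1 N and distance of each of phone, drops, glasses from where it was at the start of the episode below 0.02 m); the robot touches nothing.
It fails at once if The lamp or its hood is pushed roughly, with more than 30 N (contact force between anything else and lamp above 30 N).
It fails at once if The handset is tipped over (more than 0.6 rad) (angle between handset's own z axis and vertical above 0.6 rad).
It fails at once if The phone is moved by more than 20 mm (distance of phone from where it was at the start of the episode above 0.02 m).
It fails at once if The drop bottle is moved by more than 20 mm (distance of drops from where it was at the start of the episode above 0.02 m).
It fails at once if The glasses is moved by more than 20 mm (distance of glasses from where it was at the start of the episode above 0.02 m).
It also fails if it takes over 72 s, if anything falls off the work surface, if the arm or the gripper's body presses on something with over 40 N, if the wrist force passes 120 N, or if a joint passes its speed limit or range.

## Working session

There is one attempt and no reset: what is moved stays moved. The work goes in short steps, each a Python script; the robot and the scene stay as the last script left them, time stands still between calls to the robot, and variables do not carry over. Pictures are saved under pics/ and viewed, about 8 in all and at most 12, crops included, and the job is handed in when it is done.

```bash
mkdir -p pics; ls; cat > h.py <<'E'
import numpy as np, cv2
from rig import robot
def snap(n,f):
    p,d=robot.grab_frame(n); cv2.imwrite(f'pics/{f}.png',p[:,:,::-1]); np.save(f'pics/{f}.npy',d); return p,d
def world(n,d,u=None,v=None):
    c=robot.camera_info(n); f=240/np.tan(np.radians(c['vfov']/2)); V=np.array(c['view'])
    if u is None: v,u=np.mgrid[0:480,0:640]; z=d
    else: u=np.asarray(u);v=np.asarray(v); z=d[v,u]
    P=np.stack([(u-c['cx'])*z/f,(v-c['cy'])*z/f,z],-1)
    return (P-V[:3,3])@V[:3,:3]
E
python3 - <<'E'
from h import *
for n in('scene','top'):
    snap(n,n+'0'); print(robot.camera_info(n))
print(robot.read_t())
E
```

```text
pics
{'vfov': 57.38643427628104, 'cx': 319.3470198685174, 'cy': 235.07161741377166, 'view': array([[ 6.12355694e-02,  9.98025781e-01,  1.39551027e-02,
         1.39667307e-03],
       [ 6.05485875e-01, -2.60283463e-02, -7.95430311e-01,
        -2.24515584e-01],
       [-7.93496730e-01,  5.71582456e-02, -6.05884374e-01,
         1.39831315e+00],
       [ 0.00000000e+00,  0.00000000e+00,  0.00000000e+00,
         1.00000000e+00]])}
{'vfov': 55.84586520154404, 'cx': 317.8249257350702, 'cy': 238.84962486087414, 'view': array([[ 0.02768085, -0.99934355,  0.02337197, -0.05582286],
       [-0.98611694, -0.03112915, -0.16310841,  0.50989548],
       [ 0.16372889, -0.01853252, -0.98633128,  0.81724177],
       [ 0.        ,  0.        ,  0.        ,  1.        ]])}
0.1
```

View pics/scene0.png

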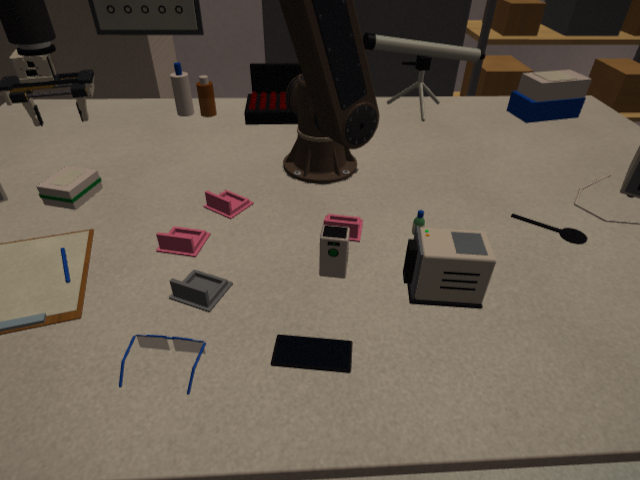

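View pics/top0.png

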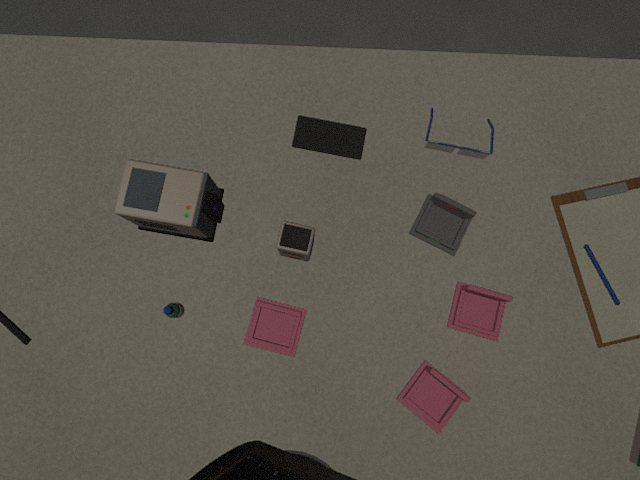

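The scene picture shows the handset at (335,250) with its green button towards the camera (+x). The lamp is at (450,262) with its hood looking along -y, the grey dock is at (200,288), and pink look-alikes are at (183,240), (228,203) and (343,227). In the top picture the handset is at (296,240), the hood at (213,205), the dock at (442,222) and the drop bottle at (173,310). The things that could be mistaken are the three pink docks for the grey one. The white/green box at (70,187) is flat, so it isn't the handset.

```bash
python3 - <<'E'
from h import *
a=cv2.imread('pics/scene0.png'); b=cv2.imread('pics/top0.png')
cr=np.hstack([cv2.resize(a[215:290,300:375],(400,400),interpolation=2),cv2.resize(b[180:270,400:490],(400,400),interpolation=2)])
cv2.imwrite('pics/c1.png',cv2.convertScaleAbs(cr,alpha=1.6))
D=np.load('pics/top0.npy'); P=world('top',D); S=world('scene',np.load('pics/scene0.npy'))
def box(P,u0,u1,v0,v1,z0,z1,name):
    Q=P[v0:v1,u0:u1].reshape(-1,3); Q=Q[(Q[:,2]>z0)&(Q[:,2]<z1)]
    r=cv2.minAreaRect((Q[:,:2]*1000).astype(np.float32)); print(name,len(Q),np.round(np.median(Q[:,2]),4),r, np.round(cv2.boxPoints(r)).tolist())
print('table z',np.median(P[250:260,330:380,2]),np.median(S[370:400,220:260,2]))
box(P,265,325,210,270,.1,.12,'hs top'); box(S,310,360,215,290,.1,.12,'hs scene')
box(P,100,240,150,250,.12,.14,'lamp top'); box(S,395,500,220,310,.12,.14,'lamp scene')
box(P,190,240,170,230,.09,.119,'hood top');box(S,395,420,225,300,.05,.119,'hood scene')
box(P,400,490,180,270,.04,.058,'dock wall');box(P,400,490,180,270,.012,.058,'dock all');box(P,400,490,180,270,.012,.024,'dock rim');box(P,400,490,180,270,.004,.009,'dock floor')
box(S,165,240,260,310,.01,.058,'dock S');box(S,165,240,260,310,.04,.058,'wall S')
box(P,150,190,295,325,.03,.09,'drops'); box(P,280,380,105,170,.004,.015,'phone')
E
```

```text
table z 0.0001057428269320751 -0.00025311405280465174
hs top 970 0.11 ((502.296142578125, 0.6962928771972656), (60.14484405517578, 50.25520324707031), 78.70551300048828) [[472.0, -24.0], [521.0, -34.0], [533.0, 25.0], [484.0, 35.0]]
hs scene 472 0.1093 ((506.0366516113281, -1.4421768188476562), (60.264644622802734, 51.6031494140625), 79.23526763916016) [[475.0, -26.0], [526.0, -36.0], [537.0, 23.0], [486.0, 33.0]]
lamp top 4773 0.1284 ((570.8556518554688, 234.1925048828125), (146.58547973632812, 100.80750274658203), 81.75312805175781) [[510.0, 169.0], [610.0, 154.0], [631.0, 299.0], [531.0, 314.0]]
lamp scene 2371 0.1273 ((573.7052001953125, 232.3238067626953), (145.4764404296875, 103.4789047241211), 81.4958724975586) [[512.0, 168.0], [614.0, 153.0], [636.0, 297.0], [533.0, 312.0]]
hood top 421 0.1141 ((556.5593872070312, 158.38572692871094), (27.43501853942871, 98.93516540527344), 72.48753356933594) [[505.0, 160.0], [600.0, 130.0], [608.0, 157.0], [514.0, 186.0]]
hood scene 524 0.0899 ((563.3242797851562, 154.2991485595703), (22.33690071105957, 96.65589141845703), 87.2483901977539) 
[... 875 characters left out ...]
987060546875), (87.79450988769531, 81.33486938476562), 64.62886810302734) [[504.0, -311.0], [577.0, -346.0], [615.0, -267.0], [542.0, -232.0]]
wall S 254 0.0483 ((589.67529296875, -303.3141174316406), (86.65730285644531, 12.925079345703125), 64.43502807617188) [[565.0, -340.0], [577.0, -345.0], [614.0, -267.0], [603.0, -261.0]]
drops 215 0.0459 ((371.4939880371094, 223.43582153320312), (27.571903228759766, 24.20520782470703), 2.0141055583953857) [[357.0, 235.0], [358.0, 211.0], [386.0, 212.0], [385.0, 236.0]]
phone 2283 0.0083 ((735.7999267578125, -61.99945068359375), (194.72738647460938, 123.92674255371094), 86.34007263183594) [[668.0, -155.0], [791.0, -163.0], [804.0, 31.0], [680.0, 39.0]]
```

View pics/c1.png

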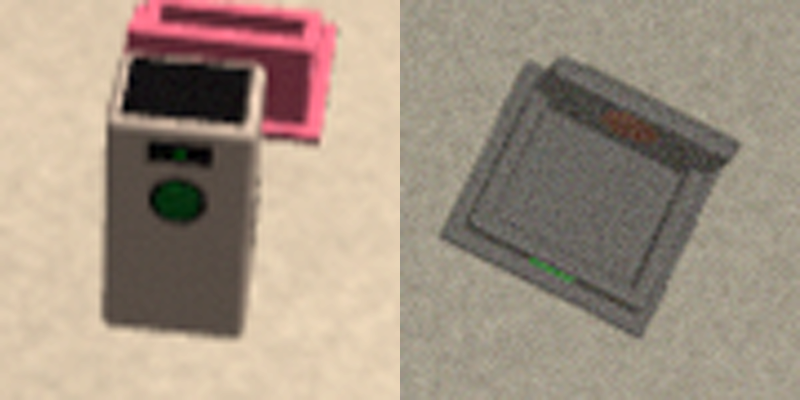

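The crop confirms it: the button faces world +x, and the grey dock has its copper wall towards +x/-y. Sizes also check out: handset 60.1×50.3 mm at z 110 mm, lamp 146×101 mm, dock 86×80 mm above its flange. Next I plan the wrist angles.

```bash
cat >> h.py <<'E'
from math import *
LY=81.6; XD=np.array([cos(radians(LY)),sin(radians(LY))]); M=np.array([.5592,.1452])
HS=np.array([.504,0.]); HY=168.7            # handset start, yaw of its x
DK=np.array([.5561,-.2870]); DY=-25.5
def R(a):  # tool down, tool y (jaws) at world angle a deg
    c,s=cos(radians(a)),sin(radians(a)); y=np.array([c,s,0]); z=np.array([0,0,-1.]); return np.column_stack([np.cross(y,z),y,z])
def joints(xy,z,a,q6ref):
    q=robot.ik([xy[0],xy[1],z],R(a)); 
    if q is None: return None
    q=np.array(q,float); q[5]+=360*round((q6ref-q[5])/360); return q
E
python3 - <<'E'
from h import *
r=robot.read_tcp_rot(); print(np.round(r,3), 'jaw ang',degrees(atan2(r[1][1],r[0][1])), robot.read_grip_width(), robot.read_force())
pre=lambda h,g=.04: M-XD*(h+g)
for off in(0,180):
  for n,xy,psi,j in [('pick',HS,HY,90),('s1',pre(.025),261.6,90),('s2',pre(.025),81.6,90),('put',pre(.025,.12),81.6,90),
     ('take',pre(.025,.12),81.6,0),('s3',pre(.03),-8.4,0),('s4',pre(.03),171.6,0),('dock',DK,DY,0),('dockB',DK,DY+360,0)]:
    q=robot.ik([xy[0],xy[1],.076],R(psi+j+off)); print(off,n,np.round(xy,3),None if q is None else np.round(q,1))
E
```

```text
[[-0.964 -0.265 -0.001]
 [-0.265  0.964  0.001]
 [ 0.     0.001 -1.   ]] jaw ang 105.39250581250751 1.0003764502281975 [-0.26624543  0.04489877  0.24895642]
0 pick [0.504 0.   ] [ 22.4  13.5 -31.9   0.  -44.7  56.3]
0 s1 [0.55  0.081] [ 28.6  17.8 -25.5   0.  -46.8 143. ]
0 s2 [0.55  0.081] [ 28.6  17.8 -25.5   0.  -46.8 -37. ]
0 put [0.538 0.002] [ 21.1  16.3 -27.7   0.  -46.  -29.5]
0 take [0.538 0.002] [  21.1   16.3  -27.7    0.   -46.  -119.5]
0 s3 [0.549 0.076] [ 28.1  17.7 -25.6   0.  -46.7 143.5]
0 s4 [0.549 0.076] [ 28.1  17.7 -25.6   0.  -46.7 -36.5]
0 dock [ 0.556 -0.287] [ -9.5  23.5 -16.3   0.  -50.2 164. ]
0 dockB [ 0.556 -0.287] [ -9.5  23.5 -16.3   0.  -50.2 164. ]
180 pick [0.504 0.   ] [  22.4   13.5  -31.9    0.   -44.7 -123.7]
180 s1 [0.55  0.081] [ 28.6  17.8 -25.5   0.  -46.8 -37. ]
180 s2 [0.55  0.081] [ 28.6  17.8 -25.5   0.  -46.8 143. ]
180 put [0.538 0.002] [ 21.1  16.3 -27.7   0.  -46.  150.5]
180 take [0.538 0.002] [ 21.1  16.3 -27.7   0.  -46.   60.5]
180 s3 [0.549 0.076] [ 28.1  17.7 -25.6   0.  -46.7 -36.5]
180 s4 [0.549 0.076] [ 28.1  17.7 -25.6   0.  -46.7 143.5]
180 dock [ 0.556 -0.287] [ -9.5  23.5 -16.3   0.  -50.2 -16. ]
180 dockB [ 0.556 -0.287] [ -9.5  23.5 -16.3   0.  -50.2 -16. ]
```

```bash
python3 - <<'E'
from h import *
a=HY+90
robot.goto([HS[0],HS[1],.20],R(a)); print(np.round(robot.read_qpos(),1),robot.read_t())
robot.servo_line([HS[0],HS[1],.061],speed=.12); robot.move_gripper(0.3); print('width',robot.read_grip_width()*88)
robot.servo_line([HS[0],HS[1],.076],speed=.06); print(robot.read_force())
p=M-XD*.065; robot.goto([*p,.076],R(261.6+90)); print(np.round(robot.read_qpos(),1),robot.read_force(),robot.read_t())
snap('top','t1');snap('scene','s1')
a,b=cv2.imread('pics/top t1.png'.replace('top ','')),cv2.imread('pics/s1.png')
cv2.imwrite('pics/c2.png',cv2.convertScaleAbs(np.hstack([cv2.resize(a[130:310,130:330],(400,360)),cv2.resize(b[180:330,310:477],(400,360))]),alpha=1.6))
E
```

```text
[ 22.3   5.5 -22.7   0.  -61.7  56.3] 2.675
width 60.15970148508535
[-0.06265666  0.79309638 -2.14583341]
[ 28.6  17.8 -25.5  -0.  -46.8 143. ] [-0.19511302  0.23410966 -1.55764937] 6.3083
```

View pics/c2.png

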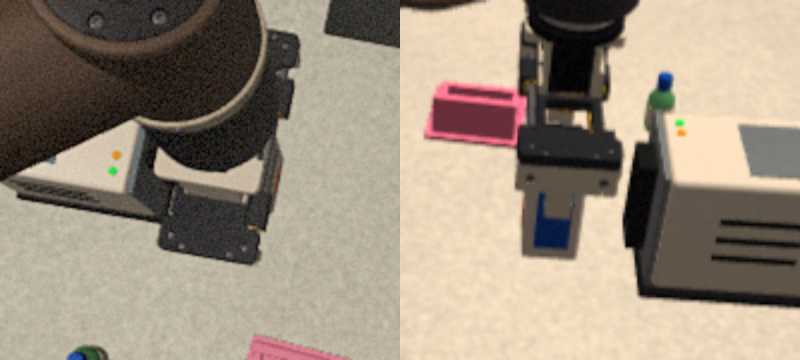

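The handset is gripped at 60.2 mm. In the crop the blue strip faces the scene camera at (552,220), as expected, and the front faces the hood at (640,195). Now I push while watching the force.

```bash
cat >> h.py <<'E'
def press(half,z=.076,hold=.7,target=13.):
    """from the pre-contact pose: approach, press until target N along the lamp's axis, hold, back off"""
    ax=lambda: -float(np.array(robot.read_force())[:2]@XD)
    at=lambda g: [*(M-XD*(half+g)),z]
    robot.servo_line(at(.008),speed=.06); robot.dwell(.15); f0=ax(); log=[]
    g=.006
    while g>-.016:
        robot.servo_line(at(g),speed=.02); f=ax()-f0; log.append((round(g*1e3,1),round(f,1)))
        if f>target: break
        g-=.002 if f<1.5 and g>.0 else .001
    robot.dwell(hold); print(log,'held',round(ax()-f0,1),np.round(robot.read_force(),1),'t',robot.read_t())
    s=snap('scene',f'press{int(robot.read_t()*10)}')
    robot.servo_line(at(.04),speed=.1); print('after',round(ax()-f0,1),robot.read_t())
E
python3 - <<'E'
from h import *
press(.025)
E
```

```text
[(6.0, 0.6), (4.0, -0.8), (2.0, 0.5), (0.0, 0.3), (-1.0, 0.1), (-2.0, 3.2), (-3.0, 2.8), (-4.0, 4.3), (-5.0, 4.9), (-6.0, 5.5), (-7.0, 6.8), (-8.0, 6.3), (-9.0, 7.9), (-10.0, 7.4), (-11.0, 8.2), (-12.0, 9.5), (-13.0, 9.7), (-14.0, 14.4)] held 13.9 [  0.4 -14.1   1.6] t 12.4417
after -1.1 13.1833
```

Force rose from 3 N at contact to about 9.5 N, then jumped at the hard stop, which matches the spring description. I check squareness and height in the picture taken during the hold.

```bash
python3 - <<'E'
import cv2
b=cv2.imread('pics/press124.png');cv2.imwrite('pics/c3.png',cv2.convertScaleAbs(cv2.resize(b[190:310,360:510],(750,600),interpolation=2),alpha=1.6))
E
```

```text
(no output)
```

View pics/c3.png

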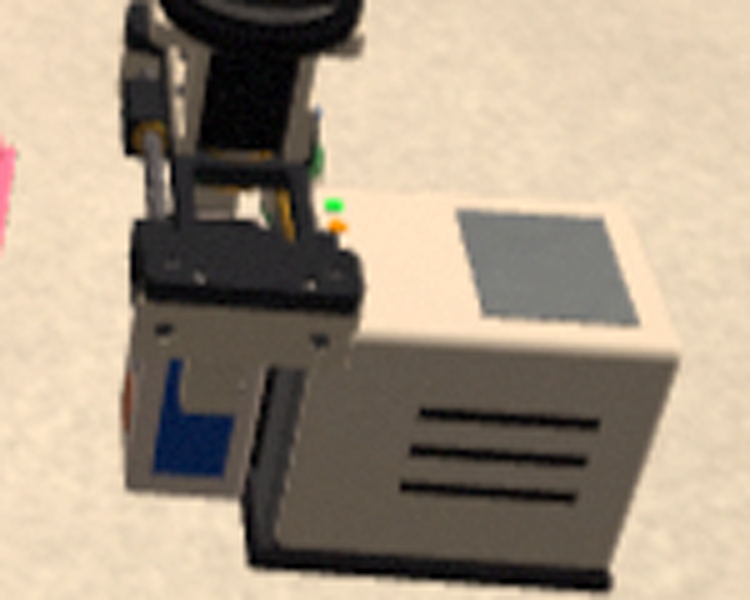

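Flush against the hood and upright, with the hood rim in. On to the back side, then set down and regrasp.

```bash
python3 - <<'E'
from h import *
p=M-XD*.065; robot.goto([*p,.076],R(81.6+90)); print(np.round(robot.read_qpos(),1),robot.read_t())
press(.025)
p=M-XD*.145; robot.servo_line([*p,.076],speed=.15); robot.servo_line([*p,.0615],speed=.05)
robot.move_gripper(1.0); robot.servo_line([*p,.19],speed=.2); print(robot.read_t())
robot.goto([*(p+[-.02,-.18]),.25],R(81.6+180)); print(np.round(robot.read_qpos(),1),robot.read_t())
pic,d=snap('top','t2'); P=world('top',d).reshape(-1,3)
q=P[(P[:,2]>.1)&(P[:,2]<.12)&(np.abs(P[:,0]-p[0])<.06)&(np.abs(P[:,1]-p[1])<.06)]
print(p,len(q),cv2.minAreaRect((q[:,:2]*1000).astype(np.float32)))
pic,d=snap('scene','s2'); P=world('scene',d).reshape(-1,3)
q=P[(P[:,2]>.1)&(P[:,2]<.12)&(np.abs(P[:,0]-p[0])<.06)&(np.abs(P[:,1]-p[1])<.06)]
print(p,len(q),cv2.minAreaRect((q[:,:2]*1000).astype(np.float32)))
a,b=cv2.imread('pics/t2.png'),cv2.imread('pics/s2.png')
cv2.imwrite('pics/c4.png',cv2.convertScaleAbs(np.hstack([cv2.resize(a[130:310,200:400],(400,360)),cv2.resize(b[180:330,270:437],(400,360))]),alpha=1.6))
E
```

```text
[ 28.6  17.8 -25.5   0.  -46.8 -36.9] 15.8333
[(6.0, -0.2), (4.0, 0.2), (2.0, -0.5), (0.0, 3.3), (-1.0, 4.4), (-2.0, 3.7), (-3.0, 4.1), (-4.0, 5.0), (-5.0, 5.3), (-6.0, 5.5), (-7.0, 7.2), (-8.0, 6.4), (-9.0, 8.8), (-10.0, 8.5), (-11.0, 10.2), (-12.0, 14.7)] held 15.3 [  0.  -15.9   2.4] t 21.3667
after -0.1 22.0833
24.7
[  1.5   7.7 -13.4  -0.  -68.9  80. ] 26.375
[0.53801796 0.00175551] 0 ((0.0, 0.0), (0.0, 0.0), 0.0)
[0.53801796 0.00175551] 506 ((541.1587524414062, 2.5266170501708984), (50.04116439819336, 60.64137268066406), 82.25664520263672)
```

View pics/c4.png

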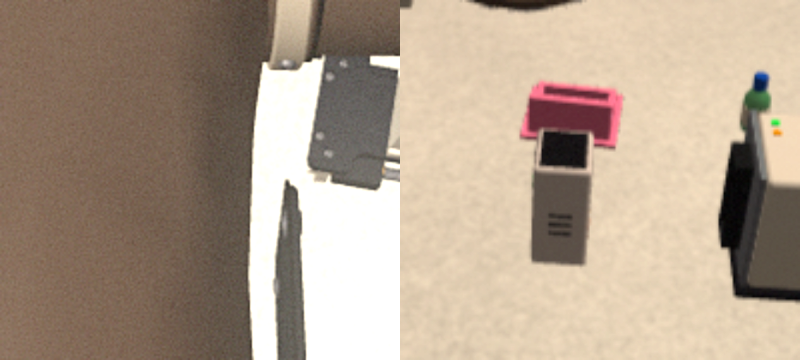

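The handset stands clean at the set-down spot with its slots facing +x, as expected, and the scene camera puts it within 3 mm of plan. Next come the regrasp and sides 3 and 4.

```bash
python3 - <<'E'
from h import *
p=M-XD*.145+[.001,.001]
robot.goto([*p,.19],R(81.6+180)); robot.servo_line([*p,.0615],speed=.12); robot.move_gripper(.3); print('width',robot.read_grip_width()*88,robot.read_t())
robot.servo_line([*p,.0765],speed=.06)
q=M-XD*.07; robot.goto([*q,.0765],R(-8.4+180)); print(np.round(robot.read_qpos(),1),robot.read_t())
snap('scene','s3'); press(.03,.0765)
b=cv2.imread('pics/s3.png'); c=cv2.imread(f'pics/press{int((robot.read_t())*10)}.png')
import glob,os
f=max(glob.glob('pics/press*.png'),key=os.path.getmtime); c=cv2.imread(f)
cv2.imwrite('pics/c5.png',cv2.convertScaleAbs(np.hstack([cv2.resize(x[185:310,360:500],(400,360)) for x in(b,c)]),alpha=1.6))
E
```

```text
width 50.27596376526746 29.175
[ 28.1  17.6 -25.6  -0.  -46.8 -36.5] 31.075
[(6.0, 0.6), (4.0, 0.9), (2.0, 0.9), (0.0, 3.7), (-1.0, 4.4), (-2.0, 5.8), (-3.0, 5.2), (-4.0, 6.5), (-5.0, 7.1), (-6.0, 8.3), (-7.0, 6.5), (-8.0, 8.3), (-9.0, 8.5), (-10.0, 8.9), (-11.0, 12.3), (-12.0, 15.9)] held 15.3 [  0.4 -15.    1.7] t 36.6583
after 1.0 37.375[ WARN:0@14.093] global loadsave.cpp:275 findDecoder imread_('pics/press373.png'): can't open/read file: check file path/integrity
```

View pics/c5.png

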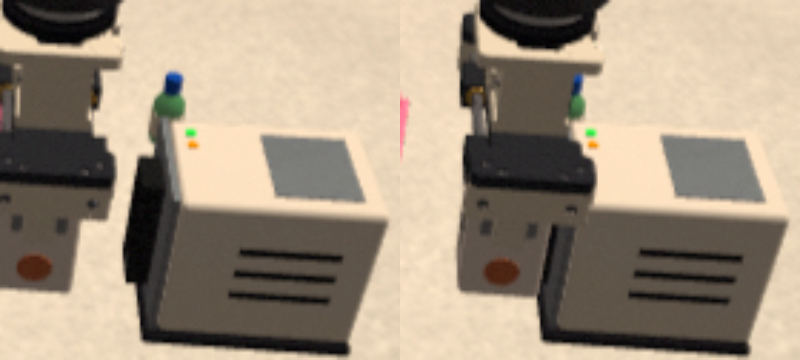

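Blue side done: the copper patch faces the camera at (502,270), and the handset sits flush and upright. Now the slotted side, then hover over the dock.

```bash
python3 - <<'E'
from h import *
q=M-XD*.07; robot.goto([*q,.0765],R(171.6+180)); print(np.round(robot.read_qpos(),1),robot.read_t())
press(.03,.0765)
q=M-XD*.12; robot.servo_line([*q,.15],speed=.15)
robot.goto([*DK,.15],R(DY+180)); print(np.round(robot.read_qpos(),1),robot.read_t())
robot.servo_line([*DK,.105],speed=.1)
snap('scene','s4')
b=cv2.imread('pics/s4.png'); cv2.imwrite('pics/c6.png',cv2.convertScaleAbs(cv2.resize(b[190:330,120:295],(750,600)),alpha=1.6)); print(robot.read_t())
E
```

```text
[ 28.1  17.6 -25.6   0.  -46.8 143.4] 40.025
[(6.0, 0.0), (4.0, -0.3), (2.0, -0.1), (0.0, -1.4), (-1.0, -0.4), (-2.0, 3.2), (-3.0, 4.3), (-4.0, 3.4), (-5.0, 4.7), (-6.0, 5.0), (-7.0, 5.6), (-8.0, 6.6), (-9.0, 7.0), (-10.0, 7.2), (-11.0, 8.6), (-12.0, 9.0), (-13.0, 10.4), (-14.0, 13.3)] held 15.0 [  1.1 -15.6   1.6] t 46.0583
after 0.3 46.8
[ -9.4  19.3 -11.8  -0.  -59.  -16. ] 49.975
50.625
```

View pics/c6.png

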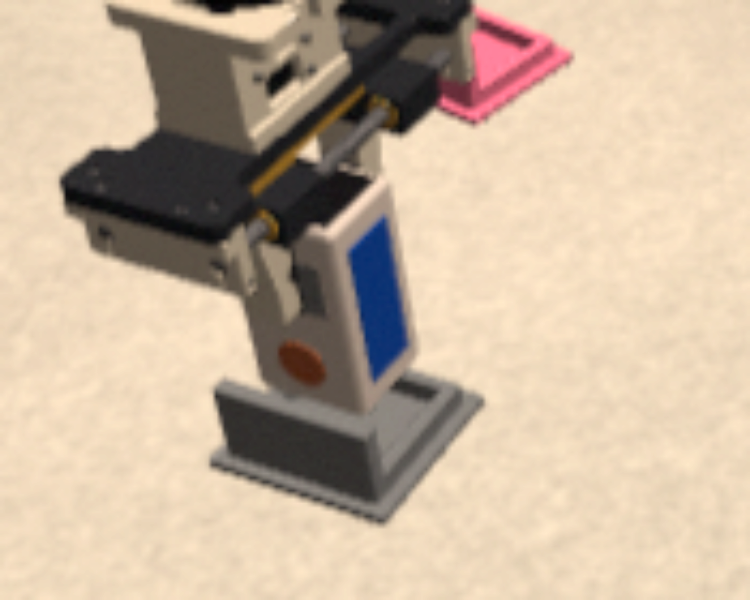

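The copper patch (302,362) faces the dock wall and the foot is above the pocket. The contact offsets from the blue and slotted presses differ by about 2 mm, so I shift 1 mm along -y and lower.

```bash
python3 - <<'E'
from h import *
p=DK-.001*np.array([cos(radians(DY+90)),sin(radians(DY+90))])
robot.servo_line([*p,.10],speed=.1); f0=np.array(robot.read_force())
for z in (.088,.082,.076,.072,.070,.0685,.0680):
    robot.servo_line([*p,z],speed=.05); f=np.array(robot.read_force())-f0; print(z,np.round(f,1))
    if np.linalg.norm(f)>12: print('STOP'); break
else:
    robot.move_gripper(1.0); robot.servo_line([*p,.19],speed=.15)
    robot.goto([.45,-.50,.25],R(100)); print(robot.read_t())
    robot.dwell(.2)
for n in('top','scene'):
    pic,d=snap(n,n+'9'); P=world(n,d).reshape(-1,3)
    q=P[(P[:,2]>.106)&(P[:,2]<.124)&(np.abs(P[:,0]-p[0])<.07)&(np.abs(P[:,1]-p[1])<.07)]
    if len(q): print(n,DK,len(q),np.median(q[:,2]),cv2.minAreaRect((q[:,:2]*1000).astype(np.float32)))
a,b=cv2.imread('pics/top9.png'),cv2.imread('pics/scene9.png')
cv2.imwrite('pics/c7.png',cv2.convertScaleAbs(np.vstack([cv2.resize(a,(400,300)),cv2.resize(b[190:330,120:307],(400,300))]),alpha=1.6)); print(robot.read_t())
E
```

```text
0.088 [-0.4  0.7 -0.7]
0.082 [-0.4  0.8  0.5]
0.076 [-0.3  1.1 -0.5]
0.072 [-0.4  1.3  0.1]
0.07 [-0.   1.3  0.1]
0.0685 [0.5 0.8 0.4]
0.068 [ 0.   1.  -0.1]
55.5583
top [ 0.5561 -0.287 ] 966 0.11595820888120126 ((555.1417236328125, -284.9126281738281), (60.73738098144531, 50.245155334472656), 65.61796569824219)
scene [ 0.5561 -0.287 ] 590 0.11553748901910406 ((558.4034423828125, -286.9740295410156), (60.752227783203125, 50.8632926940918), 63.982540130615234)
55.8583
```

View pics/c7.png

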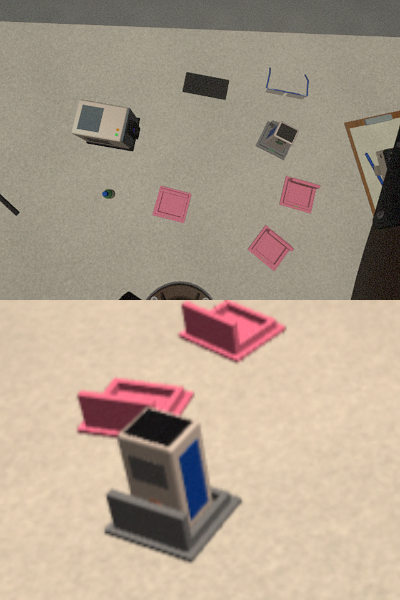

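The handset stands in the grey dock. Its top is at 116 mm (6 + 110), its centre is within about 2 mm, and the phone, glasses and bottle haven't moved. Handing in.

```bash
python3 -c "
from rig import robot
robot.job_done()"
```

```text
the job is handed in; nothing more can be done
```

The handset went over the lamp on all four sides in order (front, back, blue-striped, slotted). It now stands in the grey dock, and I handed the job in at about 56 s on the clock.

- **Presses:** Each push rose from about 3 N at contact to 9–10 N, then jumped at the hard stop. I held each one for at least 0.7 s at 14–16 N, against the 30 N limit. I viewed pictures of the front and blue presses, and both were flush and upright. The back and slotted presses I judged by the force readings alone.
- **Regrasp:** I set the handset down after the back side and took it by the other pair of sides. The grip widths read 60.2 mm and then 50.3 mm, matching its size.
- **Docking:** The handset's top is at 116 mm (6 mm floor plus 110 mm height), so its foot is on the pocket floor. Its centre is within about 2.5 mm of the pocket's middle. The copper patch faced the charging wall in the picture just before lowering.
- **Left alone:** The gripper is open and well clear. The phone, glasses and drop bottle look unmoved in the last top picture, by eye rather than measured.
- **Disagreements:** The two cameras differ by 2–4 mm. The blue and slotted presses met the hood about 2 mm apart, which I took as a 1 mm offset in the grip and corrected before docking. No check failed.

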